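# Weigh a storage jar on the beam scale

### The arm

A 7-joint arm with a two-finger parallel gripper is mounted at the origin on the work surface. World frame = base frame: x ahead of the robot, y to its left, z up, the work surface at z = 0. Lengths are in mm, angles in rad, forces in N, time in s.
With the tool pointing down it reaches from about 400 to 925 mm from the base axis. Payload 4.1 kg.
Tool frame: the origin (TCP) lies between the finger pads; the fingertips stand 17 mm ahead of it and the grasp point (between the pads) lies 2 mm behind it (bot.tip_reach is the distance from the TCP to the fingertips, in mm); y points along the fingers, x is the direction in which the jaws open and shut, and the axes are right-handed (so a half turn about y gives the same grasp; the last joint's range is limited). The gripper opens to 85 mm and grips with 20 to 120 N. Pads are 22 mm wide; open, the fingers measure 114 mm over their backs; the gripper's body (76 mm by 85 mm) begins 54 mm behind the grasp point. The pads swing forward as they close: fully open they stand 13 mm farther back than shut.
Start: joints at [1.165, 0.398, 0.045, 1.537, -0.019, 1.207, -0.051], TCP at [196.343, -619.67, 248.347] pointing down, gripper open.
Joint ranges: [-2.82, 2.82], [-0.49, 2.23], [-1.37, 1.46], [0, 2.46], [-1.36, 4.5], [0.23, 2], [-2.94, 2.94]. Speed limits (rad/s): [2.57, 2.57, 3.14, 3.14, 3.14, 3.14, 3.14].

### API

Orientations are given as a 3x3 rotation matrix whose columns are the frame's x, y, z axes.
In Python, from plant import bot, vision, workorder gives the robot as it stands.
- The arm moves only by the shell command python3 -m inch 'ROWS' [FORCE]. ROWS is JSON, a list of rows, each a list of 7 numbers: the shift along the world's x, y, z in cm, then the turn, a rotation vector about the world's x, y, z in degrees, then the opening, from 0 (shut) to 1 (fully open). In form: [[dx, dy, dz, wx, wy, wz, jaw], ...]. A call has exactly 5 rows; each row shifts and turns the commanded pose from where the row before left it; what a row does not reach is not made up. A row lasts 1/8 s, in which the tool goes at most 62.5 mm and 10.7 degrees, less where a joint would pass 70% of its speed; a pose out of reach is approached as far as the arm can. A call is refused whole if a number of a shift passes 6.25 or a number of a turn 10.7, either way. A call with a gripper value outside its range is refused whole. The fingers move at their own pace and stop on an object; FORCE is the grip in N (left out, the last holds). Time passes only in rows, so rows that do not move let the fingers close, or fill a call up. It gives the time, the measured TCP pose, the force and the opening at its end, in the units of the state.
- bot.read_state(): the state, without advancing time (a new reading comes with each control period).
- vision.get_image(name): name is "scene" or "side" or "wrist"; returns a dict with "frame" (420x560x3 uint8, red, green, blue), "fovy" (degrees; the focal length in pixels is half the picture's height over the tangent of half this angle, whatever the lens; pixels are square), "cx", "cy" (the principal point, pixels), "R" (3x3) and "t" (3): a world point X has camera coordinates R X + t. Camera axes: x right, y down, z forward; pixel columns grow to the right and rows downward; lengths in mm; the calibration is good to about 2 mm. The wrist camera is an equidistant fisheye: a pixel r from the principal point sees the ray r / f radians off the axis. A picture is of the moment at which its call begins. There is no depth.
- workorder.job_done(): hands the job in, once; it reports no verdict.
The state is a dict: "time": time; "joints": joint angles; "joint_vel": joint speeds; "joint_efforts": joint torques, N m; "eef_pos": TCP position; "tool_rot": TCP orientation; "ft_force": force on the tool from outside, world axes, zero at the start; "moment": the same for the moment, N m; "width": finger opening in mm.
Only numpy, scipy, OpenCV 4.12 (cv2) and the standard library are available. Lean on these libraries where they do the work, as an engineer would, in place of code of your own. Each camera call takes 0.05 s, during which the arm holds its last target.

### The job

Weigh the closed brown glass jar on the beam scale: set it down gently, upright and well on the round pan, and shift the steel poise from notch to notch along the beam until the beam floats free and its pointer comes to rest wholly inside the white centre field of the index. Leave the poise seated in its notch and everything let go and at rest, and do not disturb the funnel, the stirring stick or the rack of plates.

Things in the scene. Friction and masses are not known exactly. Their poses are not given: they have to be found in the camera images.
- scale: Dark mechanical beam scale, fixed: base 110 x 420 x 26 mm high, fork 134 mm high that carries the beam. Origin on the shelf under the beam's pivot. z up, x across the beam, y along it: pan on the +y side, notched beam with the poise on the -y side, index at the -y end (base from y = -300 to +120 mm). With the pan empty and the poise in the first notch the beam is level; each further notch balances 50 g.
- beam (a joint): Beam tilt (rad): 0 level, pointer centred; positive = poise and pointer end up, pan down (load outweighs poise); negative = pointer end down (poise too far out). Stops at -0.09 and +0.09. A light centring spring makes it float: one notch too far in or out tilts it 0.036 rad, so beyond about 2.5 notches it lies on a stop. It swings, and settles in about 1 s.
- beam_pivot (a point): The beam's pivot, 125 mm above the shelf. Axes tilt with the beam: y along it (notches and pointer towards -y, pan towards +y), z up. The beam is a bar 8 mm wide (x), 16 mm deep (z from -16 to 0 mm), with V-shaped teeth on top: crests at z = +6 mm, notch bottoms at z = 0.
- notch_first (a point): Bottom of the notch nearest the pivot (the zero notch), 50 mm from the pivot; it moves with the beam. 15 notches, 12 mm apart, between two end lugs.
- notch_last (a point): Bottom of the outermost (15th) notch, 218 mm from the pivot; it balances 700 g. It moves with the beam.
- poise: Poise: plain steel stirrup, 0.29 kg, 94 mm tall, round the beam, cannot come off. Origin: lower edge of its cross edge; seated, it lies at a notch's bottom. z up, y along the beam, x across. Grip block, to pinch across the beam: 26 mm (x) by 24 mm (y), solid from +10 to +36 mm (flat top); cheeks go down to -39 mm, then a weight 30 x 30 mm to -58 mm. It tilts with the beam and starts in one of the first 3 notches.
- poise_top (a point): Centre of the poise's flat top, 36 mm above its origin. The poise's window reaches from -34 to +10 mm of its origin and is 13 mm wide: lift it 7 mm or more to clear the tooth crests; lifted 18 mm off its notch the window floor meets the beam's underside. As it is lifted the beam follows it up, to the stop if the pan is loaded.
- jar: The load: closed brown (amber) glass storage jar with a metal lid, 60 mm in diameter (straight up to 58 mm), 88 mm tall with its 53 mm lid, upright on the shelf left of the scale. Origin at the centre of its underside, z up. Mass unknown, between 0.31 and 0.64 kg.
- pan_top (a point): Centre of the flat top of the scale's round steel pan, 124 mm in diameter, 6 mm thick, 70 mm from the pivot on the +y side. 155 mm above the shelf when the beam is level; it stays horizontal and rises or sinks by up to 6 mm with the beam. Where on the pan the jar stands does not alter the weighing.
- pointer_tip (a point): Tip of the thin dark pointer (3 mm thick) at the end of the beam, 284 mm from the pivot.
- index_centre (a point): Fixed point at the index where the pointer tip lies when the beam is level. The index is an upright post, 166 mm high, on the -x side of the pointer: a white field 17 mm high centred on this point, black fields above and below it.
- funnel: Bystander: white plastic funnel standing mouth down, 92 mm wide, 105 mm tall; origin at the centre of its mouth on the shelf. It and the jar may stand in each other's place.
- stick: Bystander: flat wooden stirring stick 200 x 20 x 8 mm lying on the shelf between the robot and the scale; origin at its middle, underneath; x along it.
- rack: Bystander: wire dish rack 240 x 190 mm with four upright enamel plates of 180 mm, 195 mm high in all, at the right; origin at the centre of its underside.
Not all that is in view belongs to the job. Of the things that look like the jar, the larger one is meant. Several things have the shape of the poise; the one meant has the colours described above.

How it is judged (in metres and radians):
At the end, for the whole second after the job is handed in: Jar upright (0.1 rad) on the pan, within 35 mm of its centre; poise edge at the bottom of a notch (within 2.5 mm, not on a crest); beam floating at rest within 0.027 rad of level, so the pointer is in the white field; jar, poise and beam at rest, nothing held (horizontal distance between jar and pan_top below 0.035 m and z of jar in the frame of pan_top between -0.004 and 0.006 m and angle between jar's own z axis and vertical below 0.1 rad and linear speed of jar below 0.02 m/s and value of joint beam between -0.027 and 0.027 rad and velocity of joint beam between -0.05 and 0.05 rad/s and z of poise in the frame of beam_pivot between -0.0025 and 0.0025 m and linear speed of poise below 0.03 m/s); the robot touches nothing.
It fails at once if the jar is dropped (falls faster than 0.5 m/s, more than about 13 mm, with no finger on it) (contact force between jar and the fingers below 0.05 N and linear speed of jar above 0.5 m/s).
It fails at once if the jar is tipped over (angle between jar's own z axis and vertical above 0.8 rad).
It fails at once if the funnel is shifted by more than 30 mm or knocked over (distance of funnel from where it was at the start of the episode above 0.03 m or angle between funnel's own z axis and vertical above 0.5 rad).
It fails at once if the stirring stick is shifted by more than 30 mm (distance of stick from where it was at the start of the episode above 0.03 m).
It fails at once if the dish rack is shifted by more than 30 mm (distance of rack from where it was at the start of the episode above 0.03 m).
It also fails if it takes over 61 s, if anything falls off the work surface, if the arm or the gripper's body presses on something with over 40 N, if the wrist force passes 120 N, or if a joint passes its speed limit or range.

## Working session

There is one attempt and no reset: what is moved stays moved. The work goes in short steps, Python scripts to look and compute and a shell command to move; the robot and the scene stay as the last step left them, time stands still between calls to the robot, and variables do not carry over. Pictures are saved under pics/ and viewed, and the job is handed in when it is done.

```bash
mkdir -p pics; ls; cat > h.py <<'E'
import numpy as np, cv2
from plant import bot, vision, workorder
def snap(name,fn,save=True):
    d=vision.get_image(name); 
    cv2.imwrite('pics/'+fn+'.png',cv2.cvtColor(d['frame'],cv2.COLOR_RGB2BGR))
    np.save('pics/'+fn+'.npy',d,allow_pickle=True)
    return d
def load(fn): return np.load('pics/'+fn+'.npy',allow_pickle=True).item()
def foc(d): return d['frame'].shape[0]/2/np.tan(np.radians(d['fovy']/2))
def ray(d,u,v,fish=False):
    f=foc(d); a=np.array([u-d['cx'],v-d['cy']])/f
    if fish:
        r=np.linalg.norm(a); c=np.r_[a/r*np.sin(r),np.cos(r)] if r>0 else np.array([0,0,1.])
    else: c=np.r_[a,1]
    R=np.array(d['R']);t=np.array(d['t'])
    o=-R.T@t; w=R.T@c; return o,w/np.linalg.norm(w)
def atz(d,u,v,z,fish=False):
    o,w=ray(d,u,v,fish); return o+w*(z-o[2])/w[2]
def proj(d,X,fish=False):
    c=np.array(d['R'])@np.array(X,float)+np.array(d['t']); f=foc(d)
    if fish:
        n=np.hypot(c[0],c[1]); th=np.arctan2(n,c[2]); return d['cx']+f*th*c[0]/n, d['cy']+f*th*c[1]/n
    return d['cx']+f*c[0]/c[2], d['cy']+f*c[1]/c[2]
def tri(*rs):
    A=0;b=0
    for o,w in rs:
        P=np.eye(3)-np.outer(w,w);A=A+P;b=b+P@o
    x=np.linalg.solve(A,b); return x,[np.linalg.norm((np.eye(3)-np.outer(w,w))@(x-o)) for o,w in rs]
def crop(fn,x0,y0,x1,y1,k,out):
    im=cv2.imread('pics/'+fn+'.png')[y0:y1,x0:x1]; cv2.imwrite('pics/'+out+'.png',cv2.resize(im,None,fx=k,fy=k,interpolation=cv2.INTER_CUBIC))
E
python3 - <<'E'
from h import *
for n in ['scene','side','wrist']:
    d=snap(n,n+'0'); print(n,d['fovy'],d['cx'],d['cy'],(-np.array(d['R']).T@np.array(d['t'])).round(0), np.array(d['R'])[2].round(2))
s=bot.read_state();print(s)
E
```

```text
pics
scene 57.04019695120739 280.09499253584556 211.20481782849973 [1453. -148.  704.] [-0.85  0.08 -0.53]
side 47.192691873519514 273.6328375600269 196.96427031096033 [ 387.  943. 1150.] [ 0.07 -0.69 -0.72]
wrist 65.70646984690485 279.57464896849694 212.76742151920493 [ 276. -595.  373.] [-0.31 -0.1  -0.95]
{'time': 0.15, 'joints': array([ 1.16502081,  0.3990644 ,  0.04503619,  1.5375614 , -0.01870646,
        1.20688818, -0.05066148]), 'joint_vel': array([-6.89147103e-05, -2.76637035e-03,  1.38531806e-03, -3.37176773e-03,
        1.56052358e-03, -1.54073289e-03, -7.94848470e-04]), 'joint_efforts': array([ 2.20194102e-03, -4.75563383e+01,  1.36699811e+00, -2.54511702e+01,
        1.18378762e-02,  6.47897148e-03, -6.76810203e-06]), 'eef_pos': array([ 196.19226004, -619.22155007,  247.4876576 ]), 'tool_rot': array([[ 3.02130515e-01, -5.46264164e-04,  9.53266413e-01],
       [-9.53265394e-01,  1.39685209e-03,  3.02130993e-01],
       [-1.49661551e-03, -9.99998875e-01, -9.87030839e-05]]), 'ft_force': array([ 0.8492544 , -0.11348998,  0.58190267]), 'moment': array([-0.00680283, -0.03158302,  0.04919834]), 'width': 85.05776345933081}
```

View pics/scene0.png

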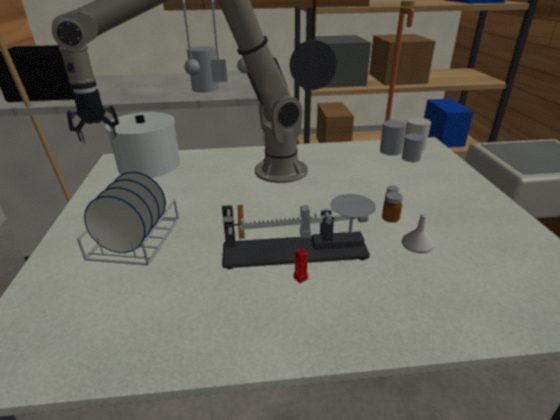

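View pics/side0.png

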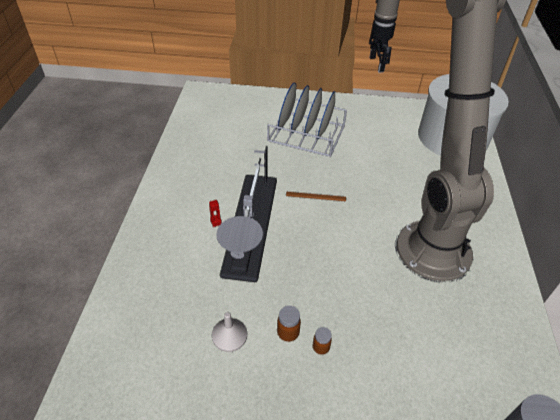

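View pics/wrist0.png

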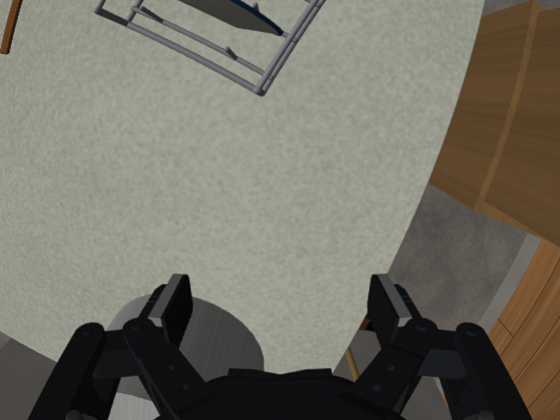

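```bash
python3 - <<'E'
from h import *
crop('scene0',200,170,440,300,3.3,'c1'); crop('side0',190,130,360,370,2.5,'c2')
E
```

```text
(no output)
```

View pics/c1.png

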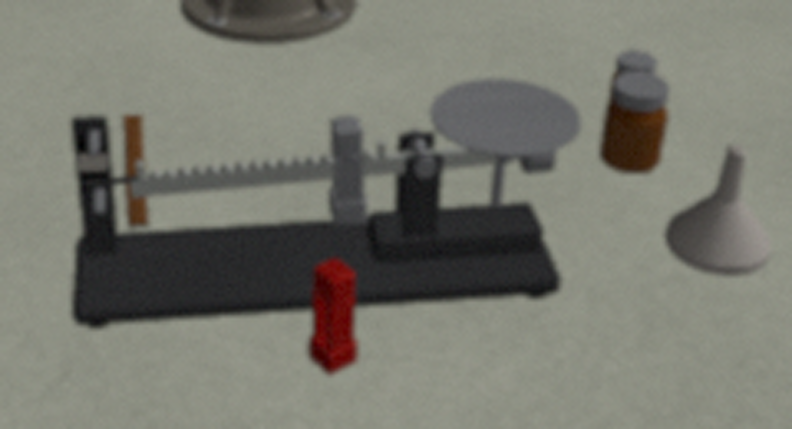

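View pics/c2.png

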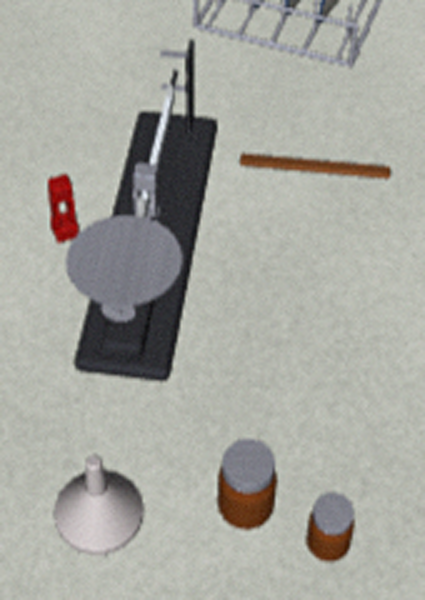

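```bash
python3 - <<'E'
from h import *
a=load('scene0');b=load('side0')
S=lambda u,v:ray(a,200+u/3.3,170+v/3.3); D=lambda u,v:ray(b,190+u/2.5,130+v/2.5)
def zi(r,z): o,w=r; return (o+w*(z-o[2])/w[2]).round(1)
for n,s,d,z in [('jar',(640,88),(249,460),88),('pan',(506,117),(125,259),155),('poise',(346,122),(146,170),161),('funneltip',(735,148),(94,460),105),('tip',(112,181),(175,72),125)]:
    x,e=tri(S(*s),D(*d)); print(n,x.round(1),np.round(e,1),zi(S(*s),z),zi(D(*d),z))
for p in [(139,112),(217,120),(168,372),(77,362)]: print('side base',zi(D(*p),26))
for p in [(80,248),(75,310),(557,275),(533,210)]: print('scene base',zi(S(*p),26))
for p in [(240,158),(390,172)]: print('stick',zi(D(*p),8))
E
```

```text
jar [408.4 322.1  82.3] [2.9 2.9] [421.6 319.   88. ] [406.7 322.7  88. ]
pan [561.7 140.3 153.9] [2.7 2.7] [567.  140.9 155. ] [560.3 138.3 155. ]
poise [558.7   6.9 155.8] [0.7 0.7] [568.3   5.8 161. ] [557.6  11.  161. ]
funneltip [557.5 351.8 102.8] [1.2 1.2] [562.1 350.5 105. ] [556.5 351.9 105. ]
tip [ 557.5 -194.4  119.2] [8.4 8.4] [ 578.  -188.2  125. ] [ 554.1 -199.3  125. ]
side base [ 607.3 -222.4   26. ]
side base [ 500.6 -221.1   26. ]
side base [508.1 188.3  26. ]
side base [611.1 188.2  26. ]
scene base [ 532.2 -223.6   26. ]
scene base [ 617.9 -226.2   26. ]
scene base [619.9 182.8  26. ]
scene base [523.7 189.6  26. ]
stick [ 463.8 -171.5    8. ]
stick [ 265.3 -172.2    8. ]
```

```bash
python3 - <<'E'
from h import *
a=load('scene0');b=load('side0')
def zi(r,z): o,w=r; return (o+w*(z-o[2])/w[2]).round(1)
D=lambda u,v:ray(b,190+u/2.5,130+v/2.5)
print('small',zi(D(333,512),60), 'jar base edge', zi(D(246,526),0),zi(D(94,552),0))
for p in [(268,140),(330,153),(346,122),(283,112)]: print('rack',zi(ray(b,*p),10))
for p in [(282,88),(336,93)]: print('plates',zi(ray(b,*p),195))
# project model of jar at candidates
for X in [(408,322,88),(410,321,88),(410,321,0)]:
    print(X,np.round(proj(a,X),1),np.round(proj(b,X),1))
E
```

```text
small [319.3 353.2  60. ] jar base edge [404.  347.9   0. ] [554.1 395.7   0. ]
rack [ 558.1 -435.2   10. ]
rack [ 326.7 -392.8   10. ]
rack [ 272.1 -584.9   10. ]
rack [ 521.4 -615.5   10. ]
plates [ 518.  -502.7  195. ]
plates [ 328.  -498.4  195. ]
(408, 322, 88) [393.4 194.5] [289.1 313.7]
(410, 321, 88) [393.3 194.9] [288.3 313.3]
(410, 321, 0) [389.5 217.8] [287.1 330.7]
```

```bash
python3 -c "
import numpy as np
N=24
az=np.radians(np.linspace(-72.4,38.1,N+1)); s=np.linspace(0,1,N+1); r=np.where(s<.5,648-(648-560)*s*2,560-(560-521.5)*(s-.5)*2)
P=np.c_[r*np.cos(az),r*np.sin(az)]/10
print(np.diff(P,axis=0).round(1).tolist(), 92.4/N)"

```

```text
[[4.6, 2.5], [4.4, 2.8], [4.1, 3.1], [3.8, 3.4], [3.4, 3.6], [3.1, 3.9], [2.7, 4.1], [2.3, 4.2], [2.0, 4.3], [1.6, 4.4], [1.2, 4.5], [0.8, 4.5], [0.8, 4.4], [0.5, 4.4], [0.1, 4.4], [-0.2, 4.4], [-0.6, 4.4], [-0.9, 4.3], [-1.3, 4.2], [-1.6, 4.0], [-1.9, 3.8], [-2.2, 3.7], [-2.5, 3.5], [-2.7, 3.2]] 3.85
```

```bash
python3 -m inch '[[0,0,3,0,0,0,1],[4.6,2.5,2,0,0,3.9,1],[4.4,2.8,0,0,0,3.9,1],[4.1,3.1,0,0,0,3.9,1],[3.8,3.4,0,0,0,3.9,1]]' 40
python3 -m inch '[[3.4,3.6,0,0,0,3.9,1],[3.1,3.9,0,0,0,3.9,1],[2.7,4.1,0,0,0,3.9,1],[2.3,4.2,0,0,0,3.9,1],[2.0,4.3,0,0,0,3.9,1]]'

```

```text
time: 0.78
eef_pos: [366.6, -500.4, 298.0]
tool_rot: [[0.549, -0.0, 0.836], [-0.836, 0.0, 0.549], [-0.0, -1.0, 0.0]]
ft_force: [0.9, -0.9, -0.9]
width: 85.5
time: 1.4
eef_pos: [500.9, -299.1, 298.0]
tool_rot: [[0.797, -0.0, 0.604], [-0.604, 0.0, 0.797], [-0.0, -1.0, -0.0]]
ft_force: [0.0, 0.3, 0.6]
width: 85.2
```

```bash
python3 -m inch '[[1.6,4.4,0,0,0,3.9,1],[1.2,4.5,0,0,0,3.9,1],[0.8,4.5,0,0,0,3.9,1],[0.8,4.4,0,0,0,3.9,1],[0.5,4.4,0,0,0,3.9,1]]'
python3 -c "
from h import *
d=snap('wrist','w1');print(bot.read_state()['eef_pos'],(-np.array(d['R']).T@np.array(d['t'])).round(0), np.array(d['R'])[2].round(2))"
```

```text
time: 2.02
eef_pos: [549.3, -77.2, 298.1]
tool_rot: [[0.953, -0.0, 0.304], [-0.304, 0.0, 0.953], [-0.0, -1.0, -0.0]]
ft_force: [0.4, 0.1, -0.4]
width: 85.6
[549.86316891 -68.66867125 298.39631614] [575.   2. 423.] [-0.1  -0.31 -0.95]
```

View pics/w1.png

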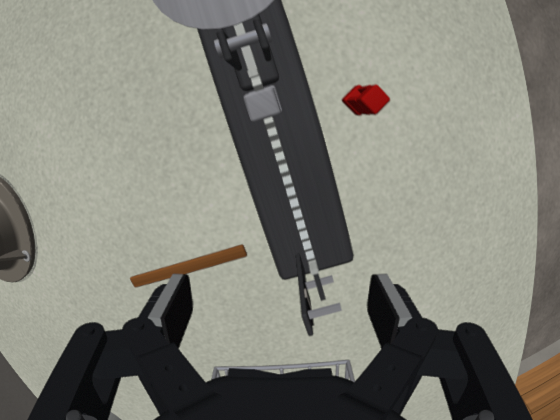

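```bash
python3 -c "
from h import *
crop('w1',190,0,370,130,4.4,'c3');crop('w1',220,120,400,340,2.7,'c4')"
```

```text
(no output)
```

View pics/c3.png

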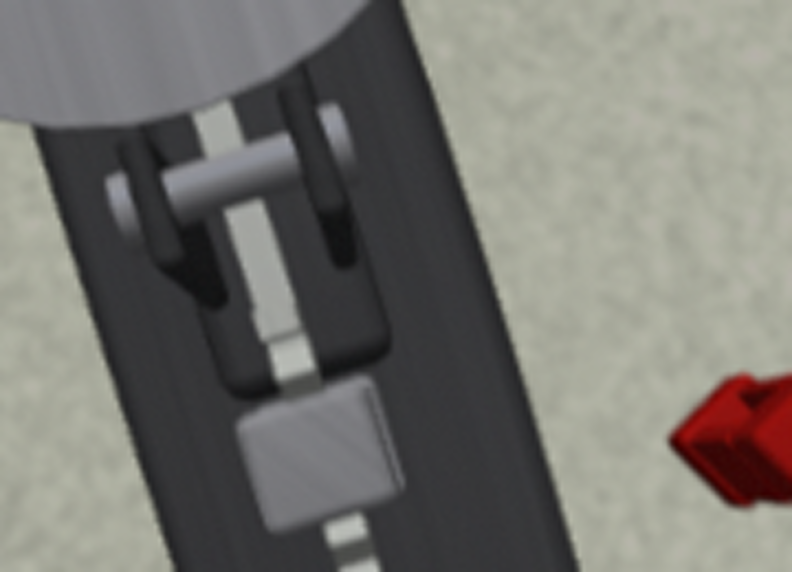

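View pics/c4.png

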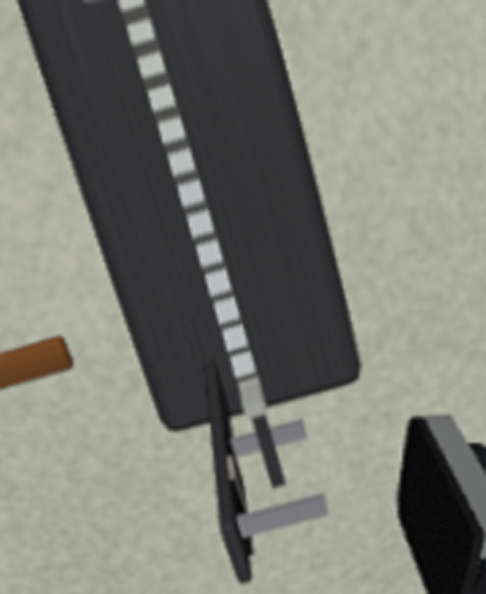

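```bash
python3 - <<'E'
from h import *
d=load('w1')
f=lambda u,v,z:atz(d,u,v,z,True).round(1)
print('poise',f(262.7,102.7,159),'pivot',f(242.3,38.6,126),'tip',f(324.1,299.6,115),'lasttooth',f(312.6,258.9,117))
for p in [(105,195),(355,145)]: print('axle',f(190+p[0]/4.4,p[1]/4.4,125))
for p in [(165,425),(358,378)]: print('base',f(220+p[0]/2.7,120+p[1]/2.7,26))
E
```

```text
poise [562.9   8.1 159. ] pivot [562.4  71.6 126. ] tip [ 559.3 -214.   115. ] lasttooth [ 560.6 -157.9  117. ]
axle [536.4  75.9 125. ]
axle [588.1  68.6 125. ]
base [ 506.4 -220.    26. ]
base [ 609.3 -225.2   26. ]
```

```bash
python3 -m inch '[[0.1,4.4,0,0,0,3.9,1],[-0.2,4.4,0,0,0,3.9,1],[-0.6,4.4,0,0,0,3.9,1],[-0.9,4.3,0,0,0,3.9,1],[-1.3,4.2,0,0,0,3.9,1]]'
python3 -c "
from h import *
d=snap('wrist','w2');print(bot.read_state()['eef_pos'])"
```

```text
time: 2.7
eef_pos: [519.9, 139.4, 298.1]
tool_rot: [[1.0, -0.0, -0.031], [0.031, -0.0, 1.0], [-0.0, -1.0, -0.0]]
ft_force: [0.9, 0.1, -0.3]
width: 85.5
[516.98483469 147.26321998 298.56563425]
```

View pics/w2.png

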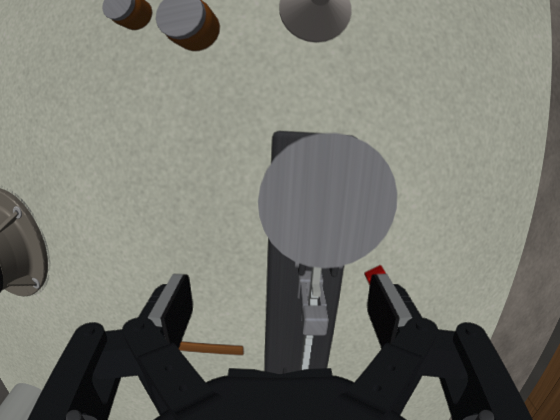

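```bash
python3 - <<'E'
from h import *
d=load('w2')
f=lambda u,v,z:atz(d,u,v,z,True).round(1)
print('pan',f(328,200,157),'jar',f(180,18,88), f(316,5,30))
E
python3 -m inch '[[-1.6,4.0,0,0,0,3.9,1],[-1.9,3.8,0,0,0,3.9,1],[-2.2,3.7,0,0,0,3.9,1],[-2.5,3.5,0,0,0,3.9,1],[-2.7,3.2,0,0,0,2.5,1]]'
python3 -c "
from h import *
d=snap('wrist','w3');print(bot.read_state()['eef_pos'])"
```

```text
pan [561.7 144.  157. ] jar [411.4 318.   88. ] [557.2 350.1  30. ]
time: 3.38
eef_pos: [410.6, 321.1, 298.2]
tool_rot: [[0.941, -0.0, -0.339], [0.339, -0.0, 0.941], [-0.0, -1.0, 0.0]]
ft_force: [-0.0, -0.1, -0.2]
width: 85.5
[405.30428722 326.62257983 298.6802801 ]
```

View pics/w3.png

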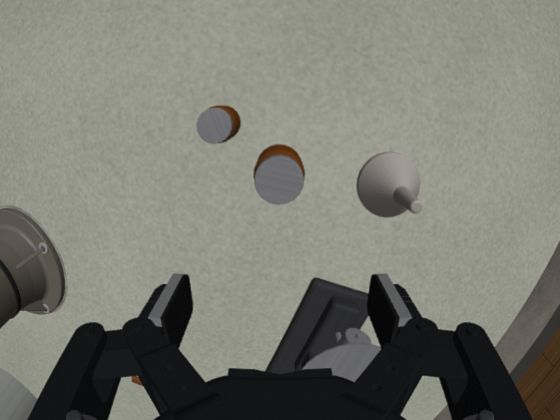

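```bash
python3 - <<'E'
from h import *
d=load('w3')
f=lambda u,v,z:atz(d,u,v,z,True).round(1)
print('jar',f(279,179.5,88),'base far edge',f(279,145,30)); print(proj(d,(406,326,88),True))
E
python3 -m inch '[[0,0,-4,0,0,0,1],[0,0,-4,0,0,0,1],[0,0,-2,0,0,0,1],[0,0,0,0,0,0,1],[0,0,0,0,0,0,1]]'
python3 -c "
from h import *
d=snap('wrist','w4');print(bot.read_state()['eef_pos'])"
```

```text
jar [408.3 325.7  88. ] base far edge [398.2 353.5  30. ]
(np.float64(277.0519699775658), np.float64(178.50558633838943))
time: 4.05
eef_pos: [412.0, 320.6, 199.3]
tool_rot: [[0.941, 0.001, -0.338], [0.338, 0.001, 0.941], [0.001, -1.0, 0.0]]
ft_force: [0.1, -0.6, 0.2]
width: 85.6
[412.07250161 320.83897148 199.55936212]
```

View pics/w4.png

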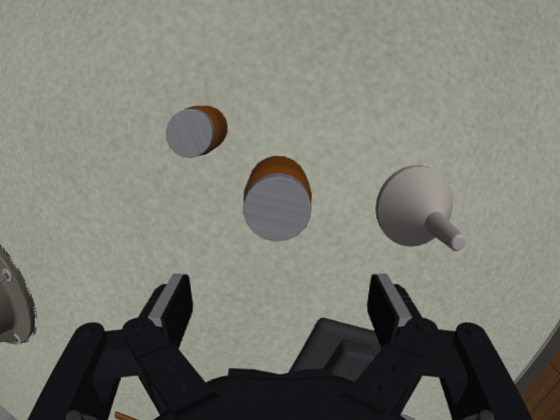

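```bash
python3 - <<'E'
from h import *
d=load('w4')
print('jar',atz(d,277.5,208,88,True).round(1)); print(proj(d,(412,320.6,88),True))
E
```

```text
jar [408.6 325.6  88. ]
(np.float64(279.4411334694903), np.float64(215.2132688414423))
```

```bash
python3 -m inch '[[-0.35,0.4,-3,0,0,0,1],[0,0,-3.5,0,0,0,1],[0,0,-3.5,0,0,0,1],[0,0,-3.5,0,0,0,1],[0,0,-2.2,0,0,0,1]]'
python3 -m inch '[[0,0,0,0,0,0,0.9],[0,0,0,0,0,0,0.6],[0,0,0,0,0,0,0.5],[0,0,0,0,0,0,0.3],[0,0,0,0,0,0,0.3]]' 45
python3 -c "
from h import *
d=snap('wrist','w5');s=bot.read_state();print(s['eef_pos'],s['width'],s['ft_force'])"
```

```text
time: 4.72
eef_pos: [408.4, 324.4, 40.9]
tool_rot: [[0.941, 0.001, -0.338], [0.338, 0.0, 0.941], [0.001, -1.0, -0.0]]
ft_force: [0.2, 1.0, 0.4]
width: 85.6
time: 5.35
eef_pos: [408.6, 325.2, 43.2]
tool_rot: [[0.941, 0.002, -0.338], [0.338, 0.001, 0.941], [0.003, -1.0, 0.0]]
ft_force: [-2.3, -0.2, 6.1]
width: 58.1
[408.61063494 325.12894774  43.17970661] 58.513742198185376 [-1.65858549 -0.10797005  5.44407355]
```

View pics/w5.png

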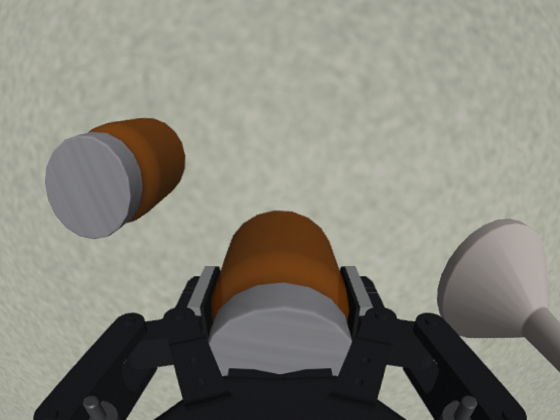

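```bash
python3 -m inch '[[0,0,0.5,0,0,0,0.3],[0,0,2,0,0,0,0.3],[0,0,3,0,0,0,0.3],[0,0,4,0,0,0,0.3],[0,0,4,0,0,0,0.3]]'
python3 -m inch '[[0,0,3,0,0,0,0.3],[0,0,1.5,0,0,0,0.3],[0,0,0.5,0,0,0,0.3],[0,0,0,0,0,0,0.3],[0,0,0,0,0,0,0.3]]'
python3 -c "
from h import *
import numpy as np
F=[]
for i in range(6):
    d=snap('wrist','w6');s=bot.read_state();F.append(s['ft_force'])
print(s['eef_pos'],s['width'],np.mean(F,0),np.std(F,0))"
```

```text
time: 6.02
eef_pos: [407.4, 324.0, 178.2]
tool_rot: [[0.941, 0.0, -0.339], [0.339, -0.0, 0.941], [0.0, -1.0, -0.0]]
ft_force: [1.4, 0.3, -6.4]
width: 58.2
time: 6.65
eef_pos: [407.2, 323.7, 225.0]
tool_rot: [[0.941, -0.002, -0.339], [0.339, -0.001, 0.941], [-0.002, -1.0, -0.001]]
ft_force: [0.2, 0.2, -5.4]
width: 58.3
[407.66378179 324.29996277 225.99695647] 58.18999612123497 [ 0.07320221 -0.086518   -6.16787842] [0.34545448 0.28018253 0.15300802]
```

View pics/w6.png

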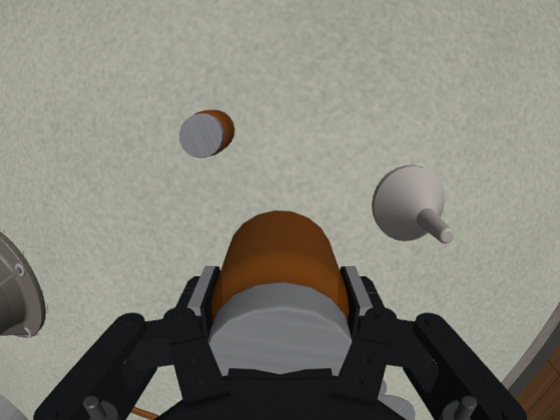

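```bash
python3 -m inch '[[1.5,-1.8,0,0,0,-2,0.3],[3.5,-4.2,0,0,0,-5,0.3],[3.9,-4.6,0,0,0,-5,0.3],[3.5,-4.2,0,0,0,-5,0.3],[2,-2.4,0,0,0,-2,0.3]]'
python3 -m inch '[[1,-1.1,0,0,0,-1.8,0.3],[0,0,-0.5,0,0,0,0.3],[0,0,-0.5,0,0,0,0.3],[0,0,0,0,0,0,0.3],[0,0,0,0,0,0,0.3]]'
python3 -c "
from h import *
import numpy as np
F=[]
snap('scene','s1');snap('side','d1');
for i in range(4):
    d=snap('wrist','w7');s=bot.read_state();F.append(s['ft_force'])
print(s['eef_pos'],s['width'],np.mean(F,0),np.std(F,0));
crop('scene0',0,0,1,1,1,'x');crop('s1',200,150,440,300,3.3,'c5');crop('d1',190,130,360,370,2.5,'c6')"
```

```text
time: 7.58
eef_pos: [554.3, 147.2, 225.9]
tool_rot: [[1.0, 0.0, -0.006], [0.006, -0.002, 1.0], [0.0, -1.0, -0.002]]
ft_force: [0.1, 1.0, -5.5]
width: 58.1
time: 8.2
eef_pos: [561.3, 142.4, 216.4]
tool_rot: [[1.0, 0.0, 0.016], [-0.016, 0.0, 1.0], [0.0, -1.0, 0.0]]
ft_force: [1.3, 0.5, -5.5]
width: 58.6
[561.8890837  141.41487007 216.49983353] 57.9270833921691 [-2.31177484e-03 -6.01877250e-01 -5.80203933e+00] [0.47957929 0.82086025 0.20940615]
```

View pics/c5.png

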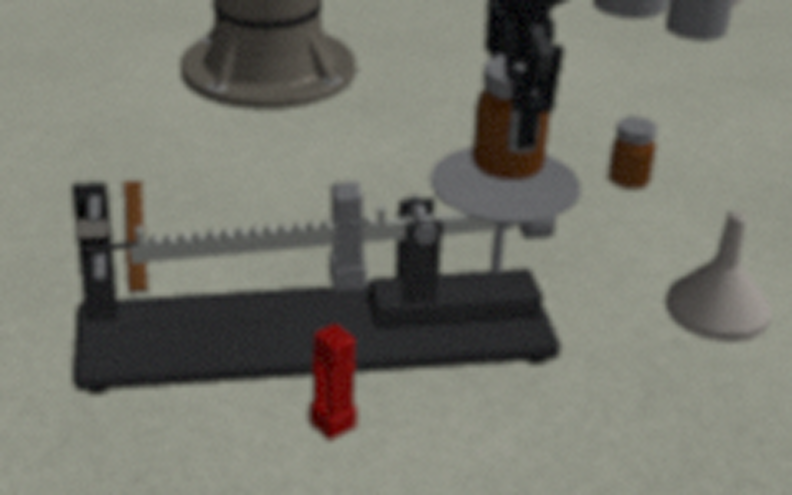

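View pics/c6.png

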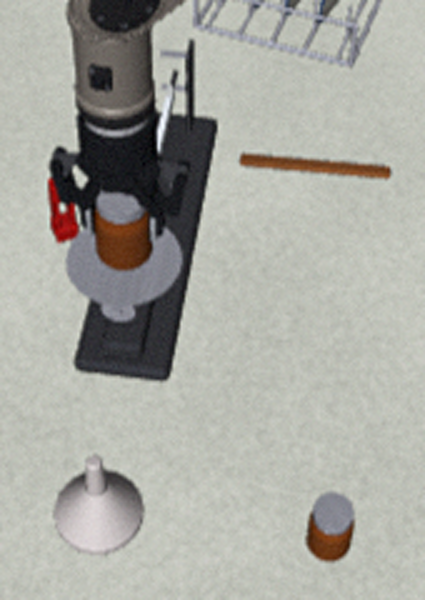

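View pics/w7.png

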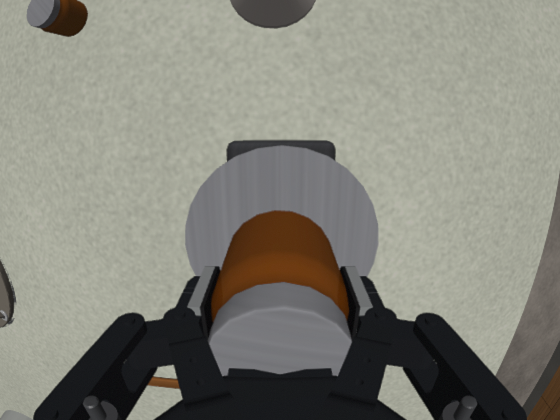

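```bash
python3 -m inch '[[0,0,-0.5,0,0,0,0.3],[0,0,-0.4,0,0,0,0.3],[0,0,-0.3,0,0,0,0.3],[0,0,-0.2,0,0,0,0.3],[0,0,-0.2,0,0,0,0.3]]'
python3 -m inch '[[0,0,-0.2,0,0,0,0.3],[0,0,-0.2,0,0,0,0.3],[0,0,-0.2,0,0,0,0.3],[0,0,-0.1,0,0,0,0.3],[0,0,0,0,0,0,0.3]]'
python3 -c "
from h import *
s=bot.read_state();print(s['ft_force'])
snap('scene','s2');snap('wrist','w8');crop('s2',200,150,440,300,3.3,'c7')"
```

```text
time: 9.12
eef_pos: [561.9, 141.4, 200.3]
tool_rot: [[1.0, 0.0, 0.018], [-0.018, 0.0, 1.0], [0.0, -1.0, 0.0]]
ft_force: [0.3, 0.2, -5.3]
width: 58.1
time: 9.75
eef_pos: [561.9, 141.2, 193.3]
tool_rot: [[1.0, 0.0, 0.018], [-0.018, -0.0, 1.0], [0.0, -1.0, -0.0]]
ft_force: [-0.2, -0.5, -4.2]
width: 58.5
[-0.24192632 -0.54584829 -4.18829152]
```

View pics/c7.png

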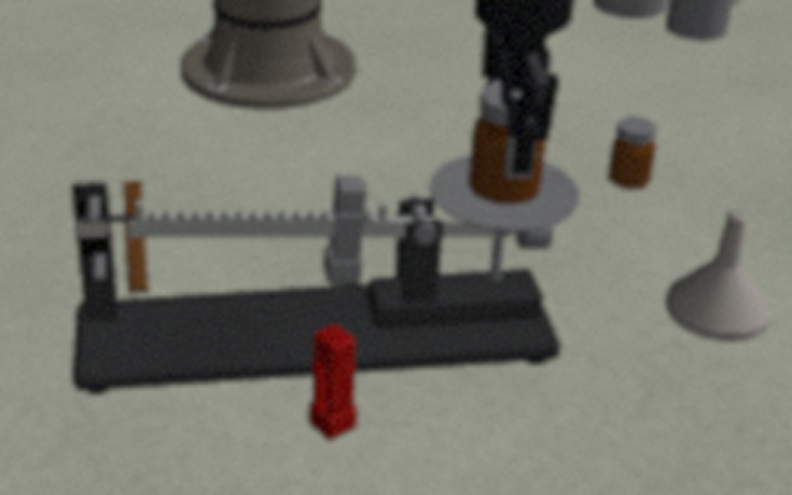

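```bash
python3 -m inch '[[0,0,-0.1,0,0,0,0.3],[0,0,-0.1,0,0,0,0.3],[0,0,-0.1,0,0,0,0.3],[0,0,0,0,0,0,0.3],[0,0,0,0,0,0,0.3]]'

```

```text
time: 10.48
eef_pos: [562.0, 141.2, 191.9]
tool_rot: [[1.0, 0.001, 0.018], [-0.018, -0.001, 1.0], [0.001, -1.0, -0.001]]
ft_force: [-3.5, -2.4, 5.4]
width: 58.2
```

```bash
python3 -m inch '[[0,0,0.05,0,0,0,0.3],[0,0,0,0,0,0,0.62],[0,0,0,0,0,0,0.7],[0,0,0,0,0,0,0.8],[0,0,0,0,0,0,1]]'
python3 -m inch '[[0,0,0,0,0,0,1],[0,0,0,0,0,0,1],[0,0,1.5,0,0,0,1],[0,0,3,0,0,0,1],[0,0,3.5,0,0,0,1]]'
python3 -c "
from h import *
s=bot.read_state();print(s['ft_force'],s['eef_pos'])
snap('scene','s3');snap('wrist','w9');crop('s3',200,150,440,300,3.3,'c8')"
```

```text
time: 11.1
eef_pos: [562.3, 141.7, 190.7]
tool_rot: [[1.0, 0.001, 0.018], [-0.018, 0.001, 1.0], [0.001, -1.0, 0.001]]
ft_force: [1.0, 0.6, -0.0]
width: 83.8
time: 11.72
eef_pos: [561.7, 141.4, 272.4]
tool_rot: [[1.0, 0.0, 0.018], [-0.018, 0.0, 1.0], [0.0, -1.0, 0.0]]
ft_force: [1.1, 0.2, 0.9]
width: 85.4
[1.0872087 0.2401937 0.9025767] [561.74923047 141.35973481 272.39540286]
```

View pics/c8.png

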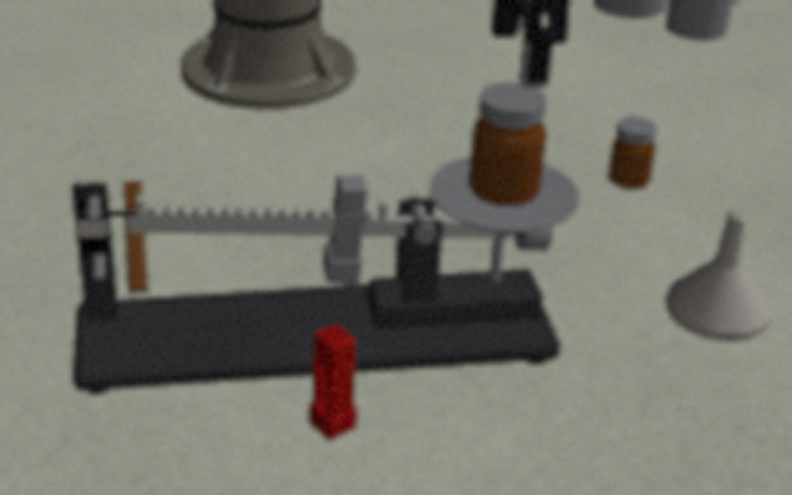

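View pics/w9.png

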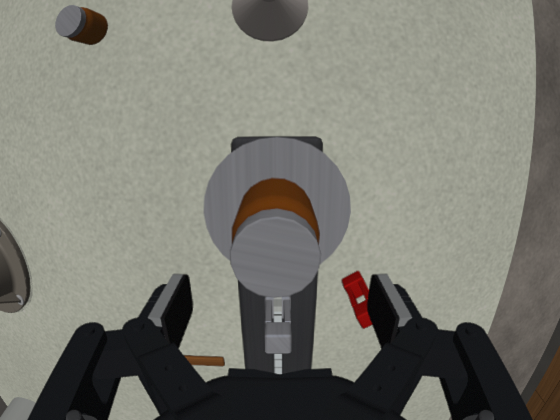

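```bash
python3 - <<'E'
from h import *
d=load('w9')
crop('w9',200,260,360,400,4.5,'c9')
print(atz(d,278,340,166,True).round(1), np.round(proj(d,(562,12.5,166),True),1), bot.tip_reach)
E
```

```text
[561.8  17.5 166. ] [278.3 343.9] 17.0
```

View pics/c9.png

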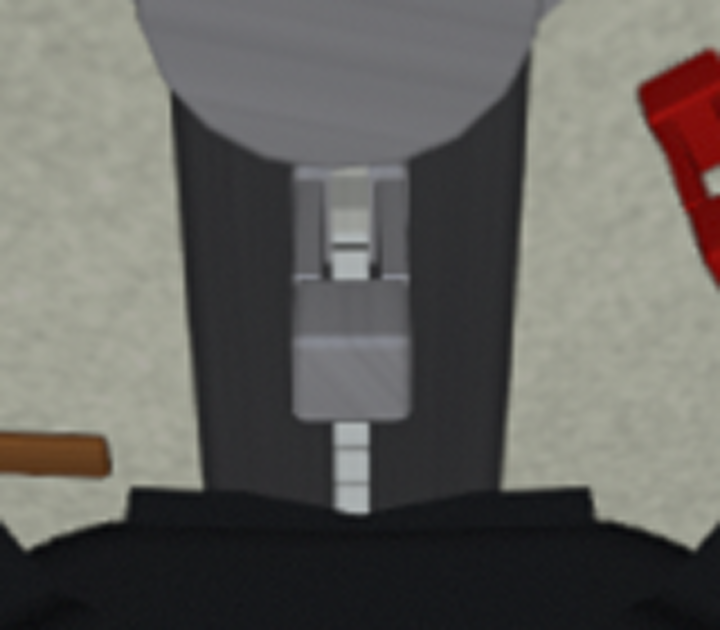

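```bash
python3 -m inch '[[0,-2,0.5,0,0,0,1],[0,-4,0,-1.5,0,0,1],[0,-4,-0.7,-2,0,0,1],[0,-2.1,-1,-1.7,0,0,1],[0,0,-1,0,0,0,1]]'
python3 -m inch '[[0,-0.2,-2.2,0,0,0,1],[0,-0.2,-2.2,0,0,0,1],[0,-0.1,-1.1,0,0,0,1],[0,0,0,0,0,0,1],[0,0,0,0,0,0,1]]'
python3 -c "
from h import *
s=bot.read_state();print(s['ft_force'],s['eef_pos'],s['tool_rot'])
snap('side','d3');snap('wrist','w10')"
```

```text
time: 12.45
eef_pos: [561.7, 19.9, 248.1]
tool_rot: [[1.0, -0.0, 0.019], [-0.019, -0.091, 0.996], [0.001, -0.996, -0.091]]
ft_force: [0.4, 0.2, 1.1]
width: 85.3
time: 13.08
eef_pos: [562.5, 16.1, 194.6]
tool_rot: [[1.0, 0.002, 0.017], [-0.017, -0.09, 0.996], [0.003, -0.996, -0.09]]
ft_force: [-0.1, 0.8, 0.1]
width: 85.3
[-0.08245836  0.81378754  0.12119295] [562.45261866  16.11317987 194.63482771] [[ 0.99985215  0.0016877   0.01711247]
 [-0.01689084 -0.09010426  0.99578909]
 [ 0.0032225  -0.99593091 -0.09006243]]
```

View pics/w10.png

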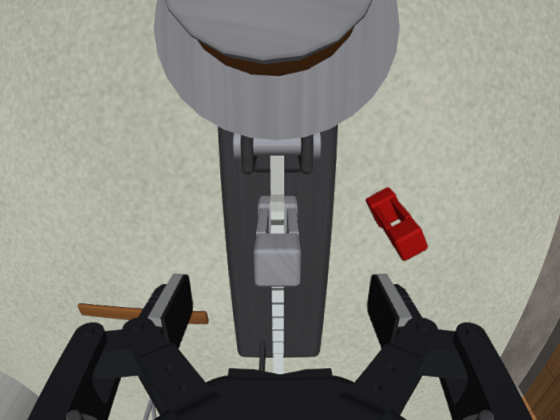

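```bash
python3 - <<'E'
from h import *
d=load('w10')
crop('w10',220,180,340,300,5,'c10')
print(atz(d,277.3,267.5,166,True).round(1), np.round(proj(d,(562,12.5,166),True),1))
E
```

```text
[561.4  12.5 166. ] [278.4 267.5]
```

View pics/c10.png

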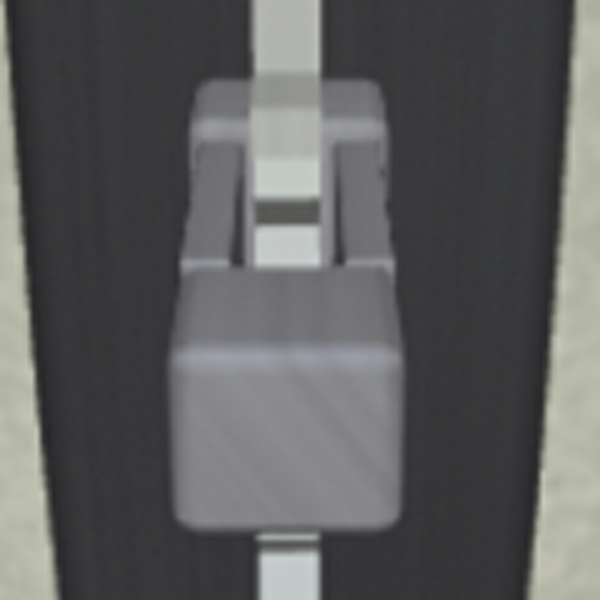

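```bash
python3 -m inch '[[0,-0.1,-1.5,0,0,0,1],[-0.1,-0.2,-1.5,0,0,0,1],[0,-0.2,-1.4,0,0,0,1],[0,0,0,0,0,0,0.7],[0,0,0,0,0,0,0.4]]' 35
python3 -m inch '[[0,0,0,0,0,0,0.3],[0,0,0,0,0,0,0.2],[0,0,0,0,0,0,0.2],[0,0,0,0,0,0,0.2],[0,0,0,0,0,0,0.2]]'
python3 -c "
from h import *
s=bot.read_state();print(s['ft_force'],s['eef_pos'])
snap('scene','s4');snap('wrist','w11');crop('s4',200,150,440,300,3.3,'c11')"
```

```text
time: 13.8
eef_pos: [561.0, 10.5, 149.9]
tool_rot: [[1.0, 0.0, 0.018], [-0.018, -0.09, 0.996], [0.002, -0.996, -0.09]]
ft_force: [1.0, -0.1, 0.0]
width: 51.9
time: 14.42
eef_pos: [561.3, 10.5, 150.5]
tool_rot: [[1.0, 0.001, 0.018], [-0.018, -0.091, 0.996], [0.003, -0.996, -0.091]]
ft_force: [0.4, 0.9, 4.5]
width: 25.8
[0.44048788 0.90582116 4.5054193 ] [561.28188263  10.5234056  150.45530362]
```

View pics/w11.png

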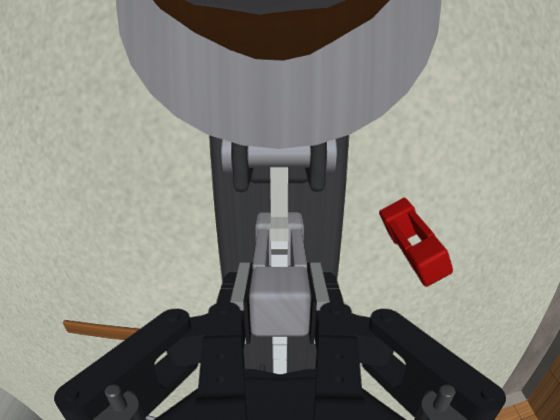

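View pics/c11.png

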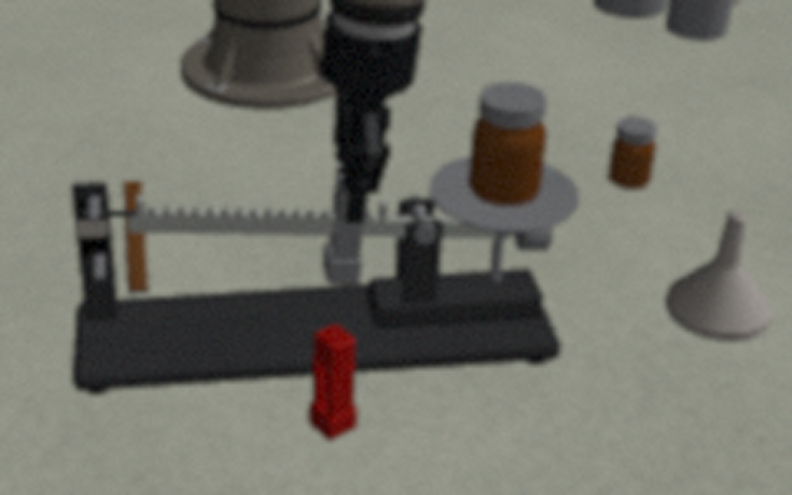

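```bash
python3 -m inch '[[0,0.04,0.4,0,0,0,0.2],[0,0.07,0.5,0,0,0,0.2],[0,0,0.4,0,0,0,0.2],[0,0,0,0,0,0,0.2],[0,0,0,0,0,0,0.2]]'
python3 -c "
from h import *
s=bot.read_state();print(s['ft_force'],s['eef_pos'])
snap('scene','s5');snap('wrist','w12');crop('s5',200,150,440,300,3.3,'c12')"
```

```text
time: 15.15
eef_pos: [560.7, 11.4, 162.7]
tool_rot: [[1.0, -0.0, 0.018], [-0.018, -0.091, 0.996], [0.001, -0.996, -0.091]]
ft_force: [0.9, 0.7, -2.8]
width: 25.6
[ 0.9118972   0.69976758 -2.78298583] [560.67379654  11.3655923  162.67131441]
```

View pics/c12.png

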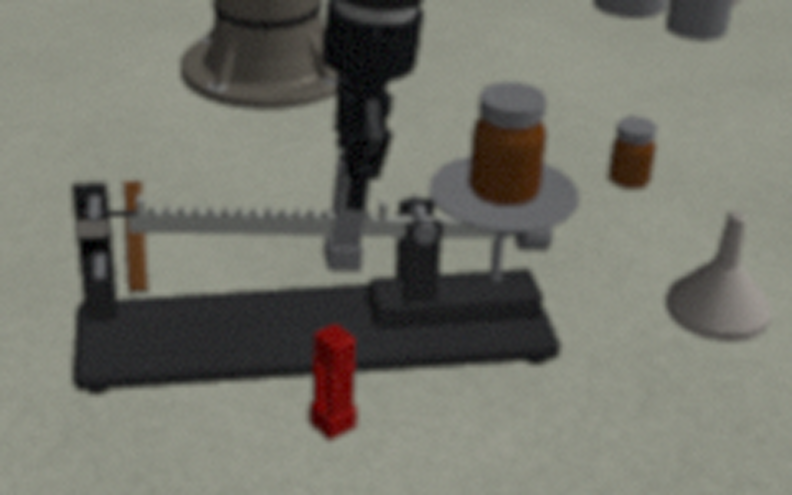

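```bash
python3 -m inch '[[0,-1.5,0.14,0,0,0,0.2],[-0.04,-3.5,0.32,0,0,0,0.2],[-0.04,-4,0.36,0,0,0,0.2],[-0.04,-3,0.27,0,0,0,0.2],[0,-1.13,0.1,0,0,0,0.2]]'
python3 -m inch '[[0,0,0,0,0,0,0.2],[0,0,0,0,0,0,0.2],[0,0,0,0,0,0,0.2],[0,0,0,0,0,0,0.2],[0,0,0,0,0,0,0.2]]'
python3 -c "
from h import *
s=bot.read_state();print(s['ft_force'],s['eef_pos'])
snap('scene','s6');snap('wrist','w13');crop('s6',200,150,440,300,3.3,'c13');crop('w13',200,120,360,380,3,'c14')"
```

```text
time: 15.88
eef_pos: [559.0, -123.7, 174.8]
tool_rot: [[1.0, -0.001, 0.023], [-0.023, -0.092, 0.995], [0.001, -0.996, -0.092]]
ft_force: [-0.0, 0.8, -2.5]
width: 25.3
time: 16.5
eef_pos: [559.7, -119.4, 174.7]
tool_rot: [[1.0, 0.0, 0.017], [-0.017, -0.091, 0.996], [0.002, -0.996, -0.091]]
ft_force: [0.3, 0.0, -2.5]
width: 25.7
[ 0.25118494  0.03880727 -2.45231571] [ 559.70019487 -119.43089558  174.73984377]
```

View pics/c13.png

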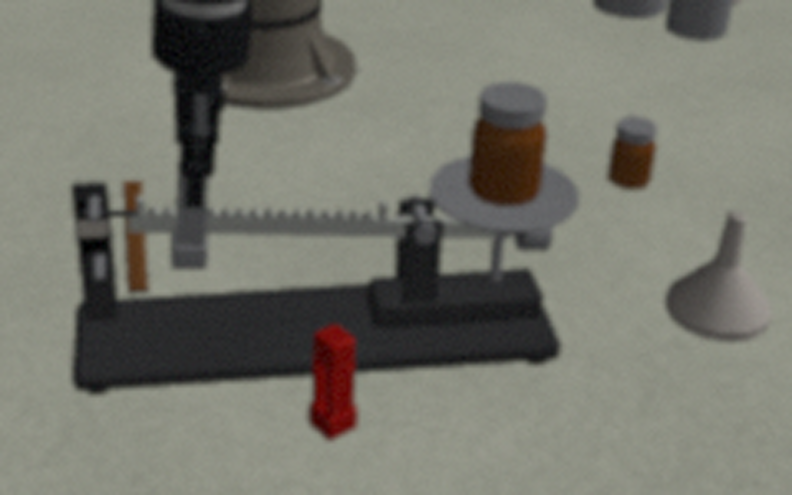

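View pics/c14.png

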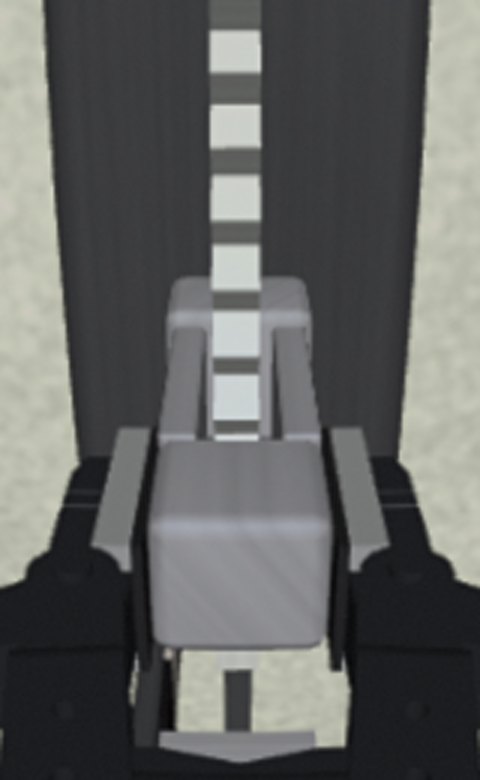

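```bash
python3 -m inch '[[0,-0.05,-0.4,0,0,0,0.2],[0,-0.05,-0.4,0,0,0,0.2],[0,-0.02,-0.4,0,0,0,0.2],[0,0,-0.1,0,0,0,0.2],[0,0,0,0,0,0,0.2]]'
python3 -c "
from h import *
s=bot.read_state();print(s['ft_force'],s['eef_pos'])
snap('scene','s7');snap('wrist','w14');crop('s7',200,150,440,300,3.3,'c15');crop('w14',200,120,360,380,3,'c16')"
```

```text
time: 17.23
eef_pos: [559.5, -121.0, 161.9]
tool_rot: [[1.0, -0.0, 0.018], [-0.018, -0.091, 0.996], [0.001, -0.996, -0.091]]
ft_force: [0.0, -0.2, -0.2]
width: 25.3
[ 0.04412963 -0.18480605 -0.16025942] [ 559.54479953 -121.00485944  161.8907251 ]
```

View pics/c15.png

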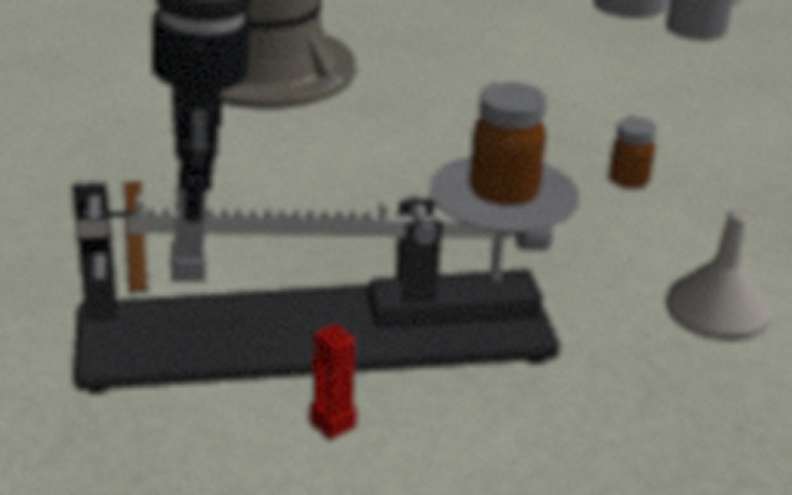

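View pics/c16.png

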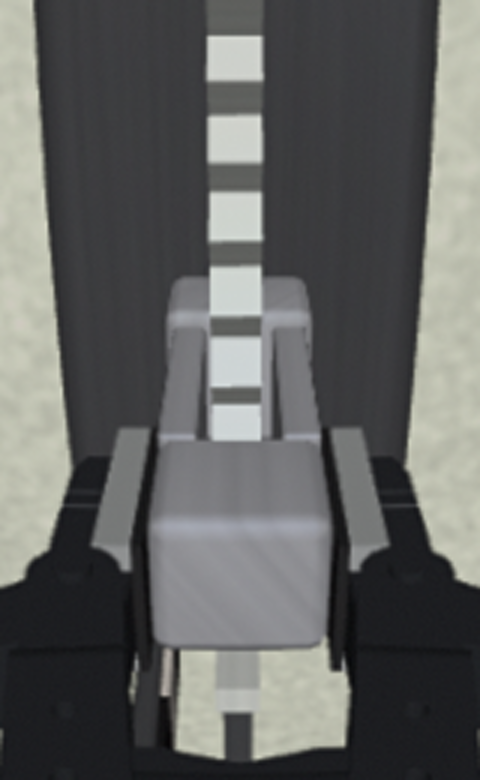

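```bash
python3 -m inch '[[0,-0.02,-0.2,0.6,0,0,0.2],[0,-0.05,-0.4,1.2,0,0,0.2],[0,-0.05,-0.4,1.2,0,0,0.2],[0,-0.04,-0.4,1.2,0,0,0.2],[0,-0.02,-0.2,0.6,0,0,0.2]]'
python3 -m inch '[[0,0,0,0,0,0,0.2],[0,0,0,0,0,0,0.2],[0,0,0,0,0,0,0.35],[0,0,0,0,0,0,0.5],[0,0,0,0,0,0,0.6]]'
python3 -m inch '[[0,0,0,0,0,0,0.8],[0,0,0,0,0,0,1],[0,0,0.5,0,0,0,1],[0,0,1.5,0,0,0,1],[0,0,2,0,0,0,1]]'
python3 -c "
from h import *
s=bot.read_state();print(s['ft_force'],s['eef_pos'])
snap('scene','s8');snap('wrist','w15');crop('s8',200,150,440,300,3.3,'c17');crop('w15',200,120,360,380,3,'c18')"
```

```text
time: 17.95
eef_pos: [559.9, -123.4, 145.5]
tool_rot: [[1.0, 0.001, 0.018], [-0.018, -0.006, 1.0], [0.001, -1.0, -0.006]]
ft_force: [0.9, -2.4, 0.5]
width: 25.7
time: 18.58
eef_pos: [559.6, -122.5, 145.7]
tool_rot: [[1.0, -0.0, 0.017], [-0.017, -0.007, 1.0], [0.0, -1.0, -0.007]]
ft_force: [0.8, -0.1, -0.5]
width: 51.3
time: 19.2
eef_pos: [559.6, -122.8, 186.8]
tool_rot: [[1.0, 0.0, 0.018], [-0.018, -0.007, 1.0], [0.0, -1.0, -0.007]]
ft_force: [0.9, -0.4, 0.9]
width: 85.8
[ 0.88407216 -0.40786823  0.89339486] [ 559.63060347 -122.8354751   186.82012235]
```

View pics/c17.png

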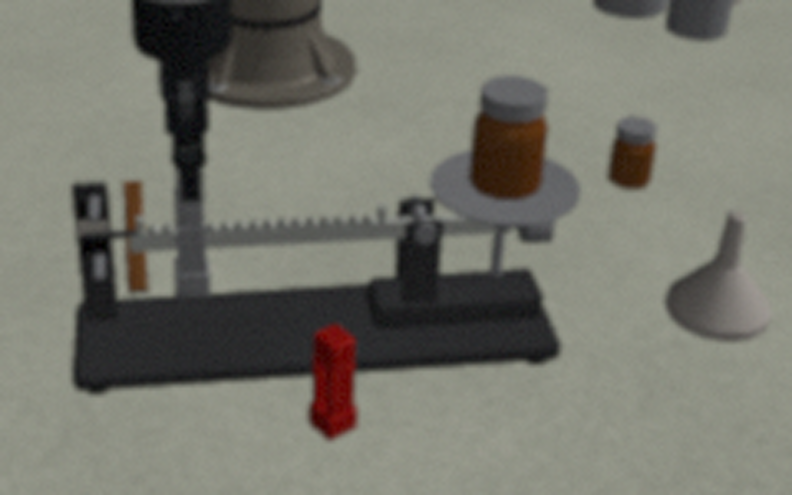

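View pics/w15.png

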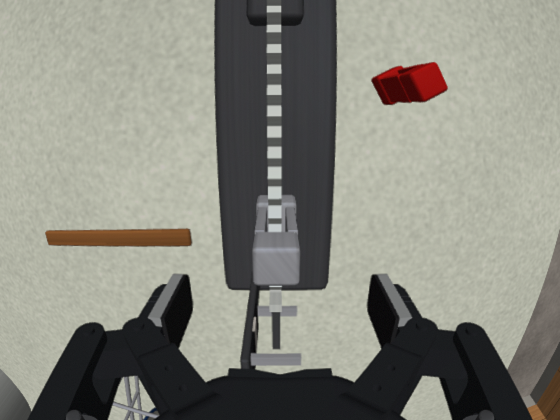

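```bash
python3 -m inch '[[0,0,3,0,0,0,1],[0,0,4,0,0,0,1],[0,0,2,0,0,0,1],[0,0,0,0,0,0,1],[0,0,0,0,0,0,1]]'
python3 -m inch '[[0,0,0,0,0,0,1],[0,0,0,0,0,0,1],[0,0,0,0,0,0,1],[0,0,0,0,0,0,1],[0,0,0,0,0,0,1]]'
python3 -c "
from h import *
s=bot.read_state();print(s['ft_force'],s['eef_pos'])
d=snap('scene','s9');snap('side','d9');snap('wrist','w16');crop('s9',215,195,285,245,11,'c19')
crop('d9',190,130,360,370,2.5,'c20')
for t in [-.036,-.027,-.018,0,.018,.027]:
    p=np.array((562.3-.009*284,71-284*np.cos(t),125+284*np.sin(t)));q=proj(d,p);print(t,((q[0]-215)*11,(q[1]-195)*11))
"
```

```text
time: 19.92
eef_pos: [558.9, -122.9, 274.5]
tool_rot: [[1.0, -0.002, 0.018], [-0.018, -0.007, 1.0], [-0.002, -1.0, -0.007]]
ft_force: [-0.0, -0.5, -0.2]
width: 85.4
time: 20.55
eef_pos: [559.7, -122.8, 275.7]
tool_rot: [[1.0, 0.0, 0.018], [-0.018, -0.007, 1.0], [0.0, -1.0, -0.007]]
ft_force: [0.1, -0.2, -0.5]
width: 85.0
[ 0.14348355 -0.23250606 -0.53434958] [ 559.65333392 -122.8491349   275.74036885]
-0.036 (np.float64(112.03864099453841), np.float64(328.6643867185216))
-0.027 (np.float64(110.82705622426528), np.float64(320.1653347828034))
-0.018 (np.float64(109.70513457713975), np.float64(311.63622447956845))
0 (np.float64(107.73203616208411), np.float64(294.4903018032328))
0.018 (np.float64(106.12279886201227), np.float64(277.231640794544))
0.027 (np.float64(105.45568112808687), np.float64(268.5616361162333))
```

View pics/c19.png

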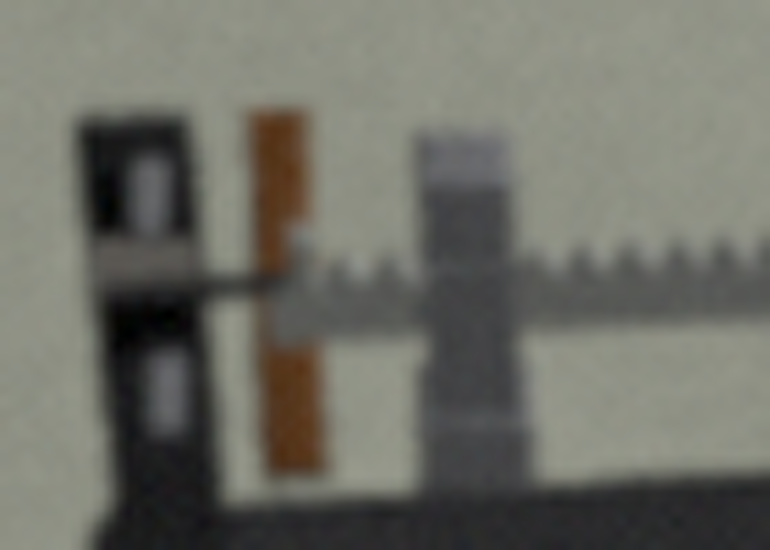

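View pics/c20.png

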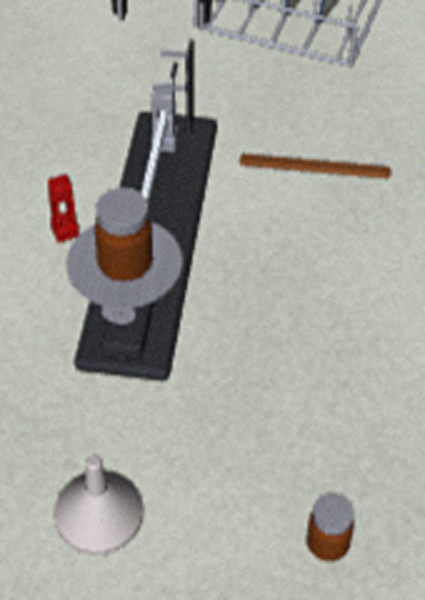

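View pics/w16.png

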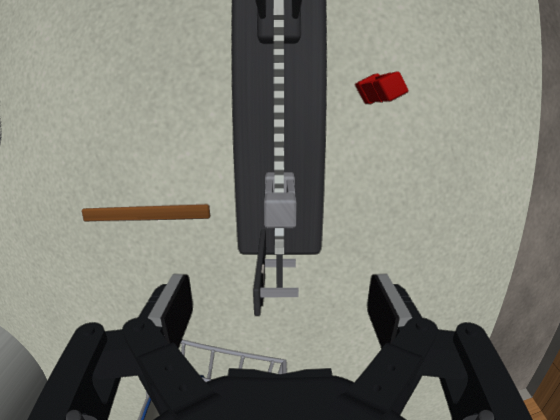

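```bash
python3 - <<'E'
from h import *
for n in ['scene0','s1','s3','s4','s8','s9']:
    g=load(n)['frame'].astype(float).sum(2)
    r=[]
    for c in (234,235,236):
        col=g[206:236,c]; bg=np.median(col); w=np.clip(bg-col-40,0,None); r.append((w*np.arange(206,236)).sum()/w.sum())
    print(n,np.round(r,2))
    d=load('s9')
for t in [-.036,0,.09]:
    print(t,[np.round(proj(d,(562.3-.009*L,71-L*np.cos(t),125+L*np.sin(t))),2) for L in (270,262)])
print(proj(d,(545,-213,125)))
E
```

```text
scene0 [229.47 226.5  224.2 ]
s1 [229.66 226.46 224.06]
s3 [228.65 219.27 214.24]
s4 [228.5  219.74 214.27]
s8 [228.27 223.23 220.6 ]
s9 [228.3  223.53 220.59]
-0.036 [array([230.29, 224.41]), array([233.21, 224.14])]
0 [array([229.95, 221.45]), array([232.89, 221.27])]
0.09 [array([229.64, 213.91]), array([232.62, 213.96])]
(np.float64(224.88156753561563), np.float64(218.85673149150222))
```

```bash
python3 - <<'E'
from h import *
d=load('w16');s=load('s9')
crop('w16',240,160,320,240,8,'c21')
for L,z in [(194,36),(194,42),(188,42),(200,42)]:
    t=.009; p=(562.3-.009*L,71-L*np.cos(t)+z*t,125+L*np.sin(t)+z)
    a=np.array(proj(d,p,True));b=np.array(proj(s,p)); print(L,z,((a-[240,160])*8).round(1),((b-[215,195])*11).round(1))
E
```

```text
194 36 [323.6 425.5] [465.1 142.9]
194 42 [323.8 446. ] [464.2 121.9]
188 42 [323.2 385.7] [488.8 120.7]
200 42 [324.4 505.3] [439.7 123.2]
```

View pics/c21.png

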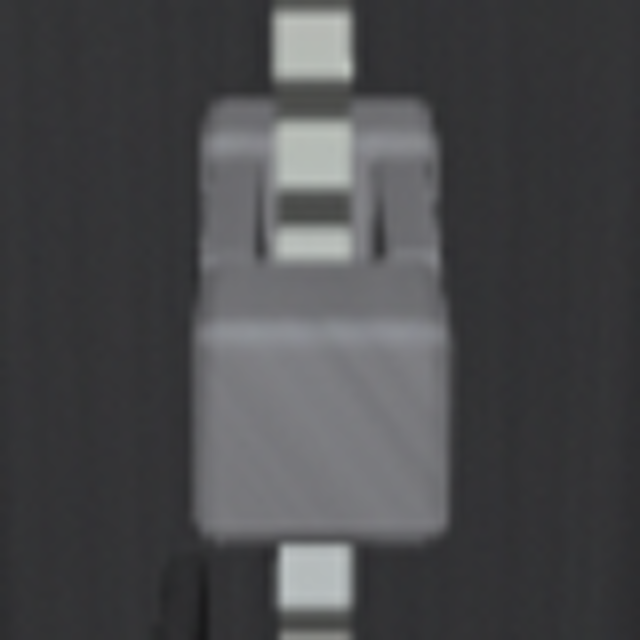

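```bash
python3 -c "
from plant import workorder
print(workorder.job_done())"
```

```text
the job is handed in; nothing more can be done
None
```

I weighed the jar and handed the job in at about 20.7 s. The jar stands upright near the pan centre and the poise is in the 13th notch, 194 mm from the pivot (600 g). The arm had let go and was about 100 mm clear of everything.

**Beam:** It floats at about +0.009 rad, inside the ±0.027 rad allowed. I got this by comparing the pointer's pixel height with the starting position (about -0.036 rad) and the loaded stop (+0.09 rad). It did not change between pictures about 1.3 s apart.

**Jar weight:** The tilt puts the jar at about 612 g. The wrist force while holding it, about 5.8–6.2 N (590–630 g), agrees.

**Poise:** It matched the seated position. The scene camera put its top 12–17 enlarged pixels (4–5 mm) below where I predicted, and not above as it would be on a crest.

**Pointer:** By eye in the scene picture, the pointer appears along the lower edge of the white field, not its middle. The camera looks down on the pointer, which stands in front of the index, so I relied on the measured tilt.

**Bystanders:** The funnel, stick and rack showed no visible shift in the last pictures. I did not measure their positions again.

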